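# Lift the egg with the serving tongs

## Robot

A 7-joint arm with a two-finger parallel gripper is mounted at the origin on the work surface. World frame = base frame: x ahead of the robot, y to its left, z up, the work surface at z = 0. Lengths are in m, angles in rad, forces in N, time in s.
With the tool pointing down it reaches from about 0.425 to 0.825 m from the base axis. Payload 3.6 kg.
Tool frame: the origin (TCP) lies on the centre line of the jaws, within the pads' length; the fingertips stand 8 mm ahead of it and the grasp point (between the pads) lies 11 mm behind it (bot.finger_overhang is the distance from the TCP to the fingertips, in m); z points along the fingers, y is the direction in which the jaws open and shut (so a half turn about z gives the same grasp; the last joint's range is limited). The gripper opens to 85 mm and grips with 20 to 120 N. Pads are 22 mm wide; open, the fingers measure 114 mm over their backs; the gripper's body (76 mm by 85 mm) begins 54 mm behind the grasp point. The pads swing forward as they close: fully open they stand 13 mm farther back than shut.
Start: joints at [1.135, 0.615, -0.013, 1.423, 0.008, 1.103, -0.04], TCP at [0.259, -0.596, 0.239] pointing down, gripper open.
Joint ranges: [-3.12, 3.12], [-0.3, 2.06], [-1.34, 1.32], [0.26, 2.42], [-1.36, 4.5], [0.01, 1.98], [-2.84, 2.84]. Speed limits (rad/s): [2.79, 2.79, 3.14, 3.14, 3.14, 3.14, 3.14].

## Interface

Orientations are given as a rotation vector (axis times angle).
In Python, from rig import bot gives the robot as it stands.
- The arm moves only by the tool send_rows, never from a script. Its argument "steps" is text: rows parted by semicolons, each of 5 numbers parted by spaces: the shift along the tool's x, y, z in units of 25 mm (1.0 is 25 mm), then the turn about the tool's z in units of 10 degrees (1.0 is 10 degrees), then the closure, from -1 (fully open) to 1 (shut). In form: dx dy dz twist grip; .... A call has 1 to 20 rows; each row shifts and turns the pose as measured when the row begins, along the tool's axes as they then stand; what a row does not reach is not made up. A row lasts 1/8 s, in which the tool goes at most 62.5 mm and 10.7 degrees, less where a joint would pass 70% of its speed; a pose out of reach is approached as far as the arm can. A call is refused whole if a number of a shift passes 1 or a number of a turn 1, either way. A call with a gripper value outside its range is refused whole. The fingers move at their own pace and stop on an object; the grip force is fixed at half the most. Time passes only in rows, so rows that do not move let the fingers close. It gives the time, the measured TCP pose, the force and the opening at its end, in the units of the state.
- bot.observe(): the state, without advancing time (a new reading comes with each control period).
- bot.get_image(name): name is "scene" or "top" or "wrist"; returns the picture (384x512x3 uint8, red, green, blue); there is no depth.
- bot.camera_model(name): a dict with "fx", "fy", "cx", "cy" (pixels), "k1" (the pictures are not rectified: a ray, as slopes to the right and down, at radius r is drawn at 1 + k1 r^2 times it, then the intrinsics apply), "xyz" and "orientation" of the camera in the world. Camera axes: x right, y up, looking along -z (the intrinsics and any distortion apply to the point x, -y, -z); pixel columns grow to the right and rows downward; lengths in m; the calibration is good to about 2 mm. A picture is of the moment at which its call begins: read the wrist's pose just before it. camera_model takes no time and is no camera call; for the wrist camera it gives the pose at the moment of the call.
- bot.sign_off(): hands the job in, once; it reports no verdict.
The state is a dict: "time_s": time; "joint_positions": joint angles; "qd": joint speeds; "effort": joint torques, N m; "tool_pos": TCP position; "eef_rot": TCP orientation; "wrist_force": force on the tool from outside, world axes, zero at the start; "moment": the same for the moment, N m; "grip_width": finger opening in m.
Only numpy, scipy, OpenCV 4.12 (cv2) and the standard library are available. Lean on these libraries where they do the work, as an engineer would, in place of code of your own. Each camera call takes 0.05 s, during which the arm holds its last target.

## Task

Pick up the serving tongs from their rest, close them on the egg that stands with the two shakers in the wooden stand, and lift it out to about 20 cm above the counter. Touch the egg with the tongs only and knock nothing over. Finish while still holding the egg up, steady, gripped in the tongs.

Things in the scene. Friction and masses are not known exactly. Their poses are not given: they have to be found in the camera images.
- tongs: Loose steel serving tongs, 235 mm long, 20 mm high, 140 g, lying on their side on the rest: the two arms close horizontally. Origin on the hinge at the underside; x runs along the centre line to the jaws, z up. A spring holds them open; the arms are linked and close evenly. Squeezed at the black pads they yield at about 7 N a side and need 9 N at the egg's width; more presses on the egg
- tongs_left: The tongs' left (+y) arm with its jaw; origin on the hinge, same axes as the tongs while open. With the pads 32 mm wide over all, the arms are parallel and the jaws just hold a 42 mm egg; empty, the pads close to 18 mm
- tongs_right: The tongs' right (-y) arm with its jaw; origin on the hinge, same axes as the tongs while open
- tongs_grip (a point): Midway between the two black handle pads at mid height, 100 mm from the hinge towards the jaws, 34 mm above the counter at the start: grip here from above, across y. Pads 50 mm long, 20 mm high, 52 mm over their outsides when open. To carry the tongs open, set the gripper 4 mm narrower: the spring holds them in it. Below lies only the rest's 5 mm plate
- tongs_jaws (a point): Midway between the two jaws, 200 mm from the hinge (100 mm beyond tongs_grip on the same line), at mid height; the egg's centre belongs here when the jaws close. Jaws 20 mm high, 36 mm long, shallow scoops that centre the egg; open, they are 92 mm wide over their outsides with a clear gap of 70 mm
- rest: Fixed wooden tong rest, base plate 190 x 70 x 5 mm, with two cross bars 24 mm high (75 mm behind its centre and 60 mm ahead) on which the tongs lie. Origin under its centre, x along the tongs towards the jaws
- egg: Brown hen's egg, rigid, about 60 g, 42 mm across and 56 mm tall, standing upright in one of the stand's three wells, blunt end down. Origin at its lower end, z along its axis
- egg_center (a point): Centre of the egg's widest (42 mm) circle, 24 mm above its lower end and about 56 mm above the counter while it stands in its well
- stand: Fixed wooden plank 75 x 250 x 30 mm with three ring wells in a row along y, 88 mm apart, one at its centre; rims 42 mm above the counter. Egg and shakers stand in them in any order. Origin under its centre; x points across it, away from the robot: point the level tongs this way, so that the jaws descend on either y side of the egg, mid height about 60 mm above the counter
- shaker_a: Loose glass shaker with steel cap, 34 mm across, 60 mm tall, its foot standing in a well of the stand on top of the 30 mm plank, top 90 mm above the counter. Origin under its foot
- shaker_b: As shaker_a, in another well
- jar: Loose amber glass jar with white lid, 64 mm across, 85 mm tall, a bystander standing farther back. Origin under its centre
Mind the look-alikes: they are no part of the job. There is more than one size of the tongs; the one meant has the size given above. What is shaped like the shaker_a but black is not meant.

How it is judged:
On the way, in this order (a step that is already met when the one before it is completed fails the run):
1. the tongs are lifted off their rest in the fingers, the egg still in its well (height (world z) of tongs_grip above 0.08 m and contact force between tongs and the fingers above 1 N and distance of egg_center from where it was at the start of the episode below 0.02 m), for 0.1 s.
2. both jaws press on the egg while it is still in its well (contact force between each of tongs_left, tongs_right and egg above 1 N and distance of egg_center from where it was at the start of the episode below 0.02 m), for 0.1 s.
At the end, for the whole second after the job is handed in: The egg's centre is more than 150 mm above the counter, both jaws press on it with more than 1 N, the fingers hold the tongs, nothing but the tongs touches the egg, it is still (under 0.05 m/s), and the shakers and the jar stand upright (within 0.5 rad) (contact force between each of tongs_left, tongs_right and egg above 1 N and height (world z) of egg_center above 0.15 m and height (world z) of tongs_grip above 0.1 m and contact force between tongs and the fingers above 2 N and contact force between egg and the fingers below 0.1 N and contact force between egg and the arm below 0.1 N and contact force between egg and stand below 0.1 N and linear speed of egg below 0.05 m/s and angle between each of shaker_a, shaker_b, jar's own z axis and vertical below 0.5 rad); the arm keeps its last pose, push and grip.
It fails at once if the robot touches the egg itself (contact force between egg and the fingers above 0.3 N or contact force between egg and the arm above 0.3 N).
It fails at once if a shaker or the jar is knocked over (angle between any of shaker_a, shaker_b, jar's own z axis and vertical above 0.7 rad).
It also fails if it takes over 43 s, if anything falls off the work surface, if the arm or the gripper's body presses on something with over 40 N, if the wrist force passes 120 N, or if a joint passes its speed limit or range.

## Working session

There is one attempt and no reset: what is moved stays moved. The work goes in short steps, Python scripts to look and compute and a tool call to move; the robot and the scene stay as the last step left them, time stands still between calls to the robot, and variables do not carry over. Pictures are saved under pics/ and viewed, and the job is handed in when it is done.

Besides the shell and the picture viewer there is one more tool, called after "Request:" in YAML: its name, and indented under it one key for each argument. send_rows: Moves the arm, as the interface text tells. Its arguments: {"type":"object","properties":{"steps":{"type":"string"}},"required":["steps"]}

```bash
mkdir -p pics; ls; python3 - <<'E'
from rig import bot
import cv2,json
s=bot.observe()
print(s['time_s'],s['tool_pos'],s['eef_rot'],s['grip_width'],bot.finger_overhang)
for n in ("scene","top","wrist"):
    print(n,bot.camera_model(n))
    cv2.imwrite(f'pics/{n}0.png',bot.get_image(n)[:,:,::-1])
E
```

```text
pics
0.0 [ 0.25869284 -0.59549294  0.23811831] [-3.07337641e+00 -6.38781833e-01  9.14915146e-04] 0.08523658209902515 0.008
scene {'fx': 380.93497502989794, 'fy': 380.93497502989794, 'cx': 254.77401875330094, 'cy': 191.34501311622856, 'k1': 0.009990272638643076, 'xyz': array([1.20498675, 0.4344919 , 0.65327427]), 'orientation': array([0.54087883, 1.02759814, 2.00560652])}
top {'fx': 377.88364668162353, 'fy': 377.88364668162353, 'cx': 257.5771127964711, 'cy': 184.72702848776268, 'k1': -0.03060705679025755, 'xyz': array([ 0.42533383, -0.03456435,  1.14419919]), 'orientation': array([ 0.06647842, -0.06571566, -1.55482298])}
wrist {'fx': 321.5638341760039, 'fy': 321.5638341760039, 'cx': 259.1143169498491, 'cy': 193.98840834226547, 'k1': -0.06217868129921729, 'xyz': array([ 0.33349643, -0.56228799,  0.37315044]), 'orientation': array([-0.28948169,  0.19346448, -1.14923303])}
```

View pics/scene0.png

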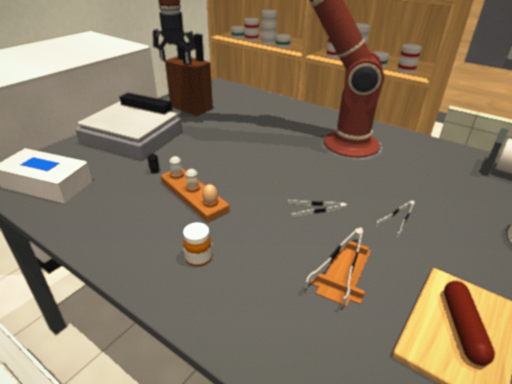

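View pics/top0.png

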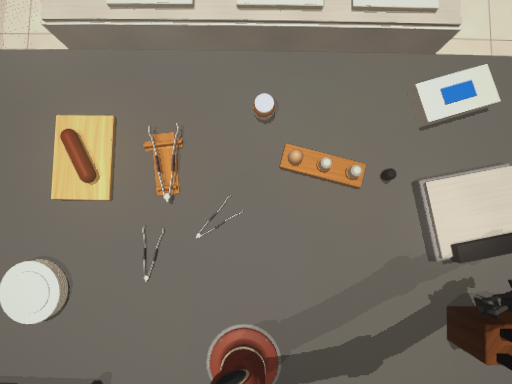

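View pics/wrist0.png

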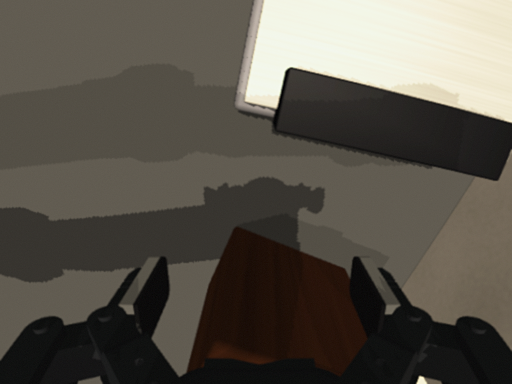

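The top view (up = +x, right = −y) shows these candidates:
- **Tongs:** on the rest, hinge (167,197), jaws (152,127)/(178,125). Two smaller loose pairs have hinges at (147,278) and (198,235); these are look-alikes.
- **Stand:** egg (295,157), shakers (325,163) and (355,171).
- **Other objects:** black look-alike shaker (388,174), jar (264,104).

The tongs I want are the pair on the rest. I'll check them in a close crop.

```bash
cat > h.py <<'E'
import numpy as np,cv2
from scipy.spatial.transform import Rotation as R
def ray(cm,u,v):
    K=np.array([[cm['fx'],0,cm['cx']],[0,cm['fy'],cm['cy']],[0,0,1.]])
    p=cv2.undistortPoints(np.array([[[u,v]]],float),K,np.array([cm['k1'],0,0,0.]))[0,0]
    d=R.from_rotvec(cm['orientation']).apply([p[0],-p[1],-1]); return np.array(cm['xyz']),d
def onz(cm,u,v,z):
    o,d=ray(cm,u,v); return o+d*(z-o[2])/d[2]
def tri(cm1,p1,cm2,p2):
    o1,d1=ray(cm1,*p1);o2,d2=ray(cm2,*p2)
    t=np.linalg.lstsq(np.c_[d1,-d2],o2-o1,rcond=None)[0]
    a=o1+t[0]*d1;b=o2+t[1]*d2
    return (a+b)/2,np.linalg.norm(a-b)
def proj(cm,P):
    p=R.from_rotvec(cm['orientation']).inv().apply(np.array(P)-cm['xyz'])
    x,y=p[0]/-p[2],-p[1]/-p[2]; f=1+cm['k1']*(x*x+y*y)
    return np.array([cm['fx']*x*f+cm['cx'],cm['fy']*y*f+cm['cy']])
E
python3 - <<'E'
import cv2
a=cv2.imread('pics/top0.png');b=cv2.imread('pics/scene0.png')
c=[a[115:210,130:210],a[135:195,270:400]]
cv2.imwrite('pics/c1.png',cv2.resize(c[0],None,fx=6,fy=6,interpolation=cv2.INTER_CUBIC))
cv2.imwrite('pics/c2.png',cv2.resize(c[1],None,fx=6,fy=6,interpolation=cv2.INTER_CUBIC))
E
```

```text
(no output)
```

View pics/c1.png

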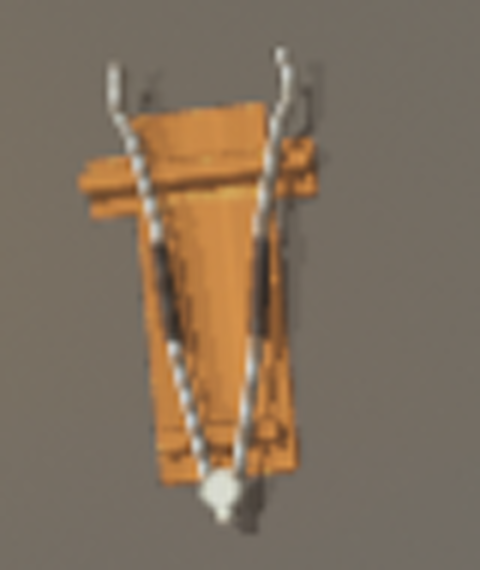

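View pics/c2.png

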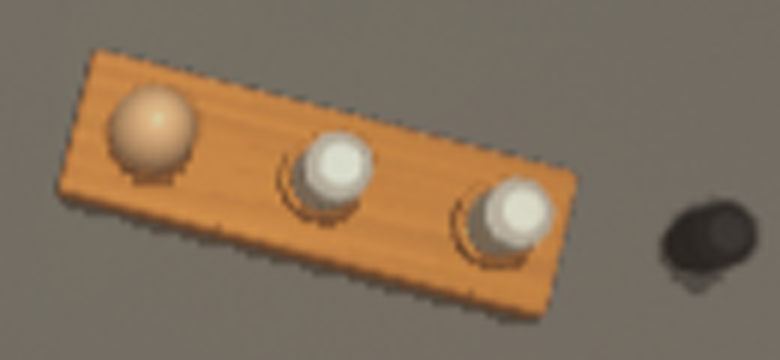

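The tongs on the rest have black pads at crop (166,292) and (260,287), with the hinge at (222,490). The egg is the leftmost item, in the +y end well, and the black look-alike stands outside the stand. Next I'll measure.

```bash
python3 - <<'E'
from rig import bot
from h import *
import numpy as np
np.set_printoptions(precision=4,suppress=True)
cm=bot.camera_model('top')
a=cv2.imread('pics/top0.png')
T=lambda u,v,z,o=(130,115):onz(cm,(u+.5)/6+o[0]-.5,(v+.5)/6+o[1]-.5,z)
H=T(222,490,.044);L=T(166,292,.036);Rr=T(260,287,.036);JL=T(116,95,.036);JR=T(284,85,.036)
print('hinge',H,'padL',L,'padR',Rr,'mid',(L+Rr)/2,np.linalg.norm(L-Rr))
print('jaws',JL,JR,np.linalg.norm(JL-JR),(JL+JR)/2)
for q in ((L+Rr)/2,(JL+JR)/2): d=q-H;print('yaw',np.degrees(np.arctan2(d[1],d[0])),np.linalg.norm(d[:2]))
o=(270,135)
C=[T(u,v,.03,o) for u,v in((97,50),(578,175),(543,318),(60,190))]
for c in C: print(c)
print('centre',np.mean(C,0),[np.linalg.norm(C[i]-C[(i+1)%4]) for i in range(4)])
for i,j in((0,1),(3,2)):
    d=C[j]-C[i];print('stand yaw',np.degrees(np.arctan2(d[1],d[0]))+90)
print('egg',T(153,130,.058,o),'shk',T(340,165,.09,o),T(521,213,.09,o))
hsv=cv2.cvtColor(a,cv2.COLOR_BGR2HSV)
for p in((160,290),(222,490)):print(a[115+p[1]//6,130+p[0]//6])
# same in scene
cs=bot.camera_model('scene')
for P in(H,L,Rr,T(153,130,.056,o),JL,JR):print(proj(cs,P))
s=bot.observe();print(R.from_rotvec(s['eef_rot']).as_matrix(),s['tool_pos'])
b=cv2.imread('pics/scene0.png')
cv2.imwrite('pics/s1.png',cv2.resize(b[215:315,295:385],None,fx=6,fy=6,interpolation=cv2.INTER_CUBIC))
cv2.imwrite('pics/s2.png',cv2.resize(b[145:225,150:240],None,fx=6,fy=6,interpolation=cv2.INTER_CUBIC))
E
```

```text
hinge [0.4806 0.2318 0.044 ] padL [0.5784 0.265  0.036 ] padR [0.5816 0.2185 0.036 ] mid [0.58   0.2417 0.036 ] 0.04660726713519663
jaws [0.677  0.2938 0.036 ] [0.6832 0.2101 0.036 ] 0.08400564404280485 [0.6801 0.252  0.036 ]
yaw 5.700275829129504 0.09990340348480653
yaw 5.770831278872818 0.20051446554356614
[ 0.6462 -0.1156  0.03  ]
[ 0.5871 -0.3553  0.03  ]
[ 0.5156 -0.3372  0.03  ]
[ 0.5756 -0.0979  0.03  ]
centre [ 0.5811 -0.2265  0.03  ] [np.float64(0.24683991906004296), np.float64(0.07377531430333588), np.float64(0.24676311259103365), np.float64(0.07276582565774006)]
stand yaw -13.844318580619472
stand yaw -14.07861924194539
egg [ 0.6018 -0.141   0.058 ] shk [ 0.5814 -0.2259  0.09  ] [ 0.56  -0.311  0.09 ]
[ 64  85 116]
[205 218 215]
[358.7067 229.0683]
[354.2391 260.689 ]
[334.72   252.6369]
[210.0533 194.3522]
[347.406  295.1746]
[309.6942 278.1222]
[[ 0.9172  0.3985 -0.0008]
 [ 0.3985 -0.9172  0.0018]
 [-0.     -0.002  -1.    ]] [ 0.2588 -0.5957  0.2384]
```

View pics/s1.png

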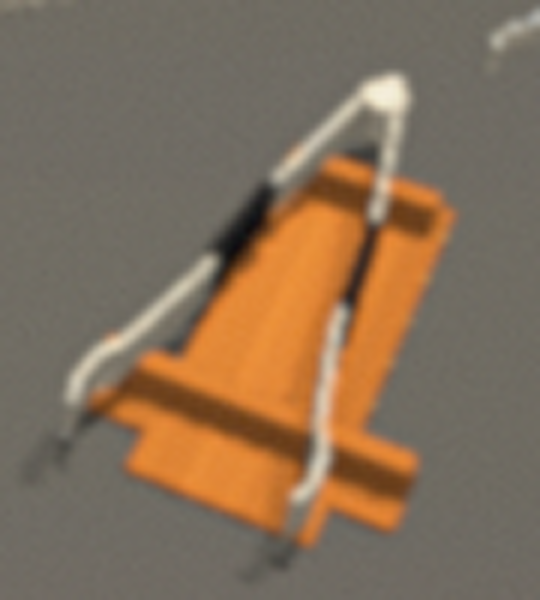

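View pics/s2.png

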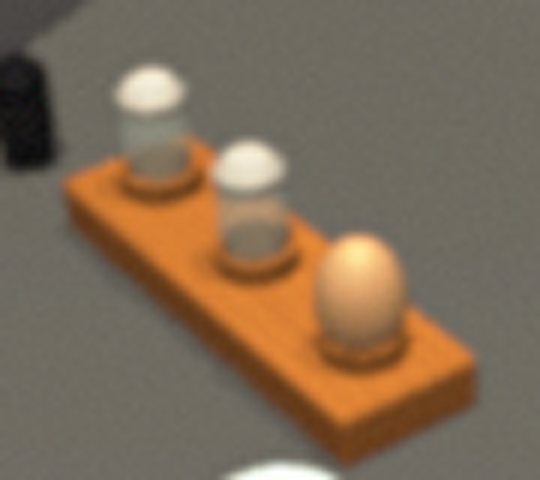

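Distances match the large tongs: 100 mm from hinge to pads and 200 mm to the jaws. The yaw is 5.7° and the grip point is (0.580, 0.242). The stand yaw is −14°, with the egg at (0.602, −0.141). Both agree with the scene view to within 2 px. I'll start by turning the tool and moving across at height.

Request:
send_rows:
  steps: "0 0 0 0.89 -1; 0 0 0 0.89 -1; 1 -1 0 0 -1; 1 -1 0 0 -1; 1 -1 0 0 -1; 1 -1 0 0 -1; 1 -1 0 0 -1; 1 -1 0 0 -1; 1 -1 0 0 -1; 1 -1 0 0 -1; 1 -1 0 0 -1; 1 -1 0 0 -1"

```text
time_s: 1.65
tool_pos: [0.4882, -0.3177, 0.2334]
eef_rot: [-3.131, -0.126, 0.013]
wrist_force: [0.7, 0.3, -0.1]
grip_width: 0.0854
```

Request:
send_rows:
  steps: "0.28 -1 0 0 -1; 0.28 -1 0 0 -1; 0.28 -1 0 0 -1; 0.28 -1 0 0 -1; 0.28 -1 0 0 -1; 0.28 -1 0 0 -1; 0.28 -1 0 0 -1; 0.28 -1 0 0 -1; 0.28 -1 0 0 -1; 0.28 -1 0 0 -1; 0.28 -1 0 0 -1; 0.28 -1 0 0 -1; 0.28 -1 0 0 -1; 0.28 -1 0 0 -1; 0.28 -1 0 0 -1; 0.28 -1 0 0 -1; 0.28 -1 0 0 -1; 0.28 -1 0 0 -1; 0.28 -1 0 0 -1; 0.28 -1 0 0 -1"

```text
time_s: 4.15
tool_pos: [0.5856, 0.2112, 0.2307]
eef_rot: [-3.129, -0.131, 0.033]
wrist_force: [0.8, -0.3, 0.3]
grip_width: 0.0854
```

```bash
cat > go.py <<'E'
import sys
from rig import bot
from h import *
np.set_printoptions(precision=3,suppress=True)
def st():
    s=bot.observe();M=R.from_rotvec(s['eef_rot']).as_matrix()
    h=np.degrees(np.arctan2(M[1,0],M[0,0]))
    print('t',round(s['time_s'],2),'pos',s['tool_pos'],'head',round(h,2),'zax',M[:,2],'w',round(s['grip_width'],4),'F',s['wrist_force'],'q7',s['joint_positions'][6])
    return s,M,h
if __name__=='__main__':
    s,M,h=st(); a=list(map(float,sys.argv[1:]))
    if a: print('units',M.T@(np.array(a[:3])-s['tool_pos'])/.025,'twist',(h-a[3])/10)
E
python3 go.py .580 .242 .12 5.7
python3 - <<'E'
from rig import bot
import cv2
from go import *
st();cm=bot.camera_model('wrist');
im=bot.get_image('wrist')[:,:,::-1]
cv2.imwrite('pics/w1.png',im)
import pickle;pickle.dump(cm,open('cm1.pkl','wb'))
E
```

```text
t 4.15 pos [0.586 0.211 0.231] head 4.8 zax [-0.022  0.009 -1.   ] w 0.0854 F [ 0.821 -0.326  0.294] q7 -1.851923119230481
units [-0.028 -1.2    4.441] twist -0.08969463265176021
t 4.15 pos [0.586 0.211 0.231] head 4.8 zax [-0.022  0.009 -1.   ] w 0.0854 F [ 0.821 -0.326  0.294] q7 -1.851923119230481
```

View pics/w1.png

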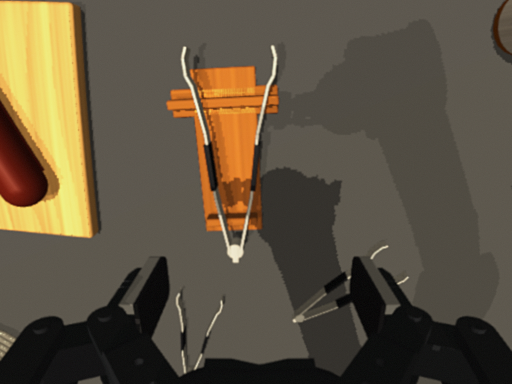

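The wrist view shows the large tongs with hinge (235,252), pads (210,167) and (255,168), and jaws (185,60) and (274,58). The smaller look-alikes are at the lower edge. I'll refine from this view.

```bash
python3 - <<'E'
from go import *
import pickle
cm=pickle.load(open('cm1.pkl','rb'))
im=cv2.imread('pics/w1.png')
g=im.max(axis=2); m=((g<55)*255).astype(np.uint8); m[:, :150]=0;m[:,300:]=0;m[:130]=0;m[200:]=0
n,l,stt,c=cv2.connectedComponentsWithStats(m)
for i in range(1,n):
    if stt[i][4]>40:print(stt[i],c[i])
H=onz(cm,235,252,.044);L=onz(cm,210,167,.04);Rr=onz(cm,255,168,.04);JL=onz(cm,184,58,.04);JR=onz(cm,275,58,.04)
print(H,L,Rr,(L+Rr)/2,np.linalg.norm(L-Rr));print(JL,JR,np.linalg.norm(JL-JR))
for q in ((L+Rr)/2,(JL+JR)/2): d=q-H;print('yaw',np.degrees(np.arctan2(d[1],d[0])),np.linalg.norm(d[:2]))
st()
E
```

```text
[251 133  11  58 234] [256.056 162.876]
[204 142  14  49 322] [210.947 166.326]
[ 261  168   39   32 1084] [280.575 184.98 ]
[0.481 0.233 0.044] [0.577 0.265 0.04 ] [0.58  0.218 0.04 ] [0.578 0.241 0.04 ] 0.04699503059457513
[0.681 0.293 0.04 ] [0.688 0.208 0.04 ] 0.08573495647579578
yaw 5.033014555542604 0.098195846954001
yaw 4.967914314700028 0.20491471199164052
t 4.2 pos [0.585 0.217 0.23 ] head 5.15 zax [-0.021  0.014 -1.   ] w 0.0853 F [-0.449  5.008 -0.625] q7 -1.8526870202078336
```

Request:
send_rows:
  steps: "-0.1 -0.5 0.3 0 -1; -0.1 -0.4 0.8 0 -1; 0 0 1 0 -1; 0 0 1 0 -1; 0 0 1 0 -1; 0 0 0.8 0 -1; 0 0 0 0 -1; 0 0 0 0 -1"

```text
time_s: 5.2
tool_pos: [0.5713, 0.2381, 0.1019]
eef_rot: [-3.128, -0.136, 0.042]
wrist_force: [0.0, 0.1, -0.2]
grip_width: 0.0859
```

```bash
python3 go.py .580 .2415 .023 5.4
```

```text
t 5.2 pos [0.571 0.238 0.102] head 4.98 zax [-0.027  0.009 -1.   ] w 0.0859 F [ 0.049  0.109 -0.179] q7 -1.8921960815965444
units [ 0.442 -0.068  3.145] twist -0.04196426300483882
```

Request:
send_rows:
  steps: "0.42 -0.1 0 -0.04 -1; 0 0 0 0 -1; 0.05 0 0.8 0 -1; 0.05 0 0.8 0 -1; 0 0 0 0 -1"

```text
time_s: 5.82
tool_pos: [0.5866, 0.2432, 0.0637]
eef_rot: [-3.125, -0.147, 0.031]
wrist_force: [0.2, -0.1, 1.0]
grip_width: 0.0853
```

```bash
python3 go.py .580 .2415 .023 5.4
python3 - <<'E'
from rig import bot
import cv2
cv2.imwrite('pics/w2.png',bot.get_image('wrist')[:,:,::-1])
E
```

```text
t 5.83 pos [0.587 0.243 0.064] head 5.38 zax [-0.02   0.012 -1.   ] w 0.0853 F [ 0.202 -0.062  0.995] q7 -1.8840120859026546
units [-0.237  0.067  1.633] twist -0.0022416511452119535
```

View pics/w2.png

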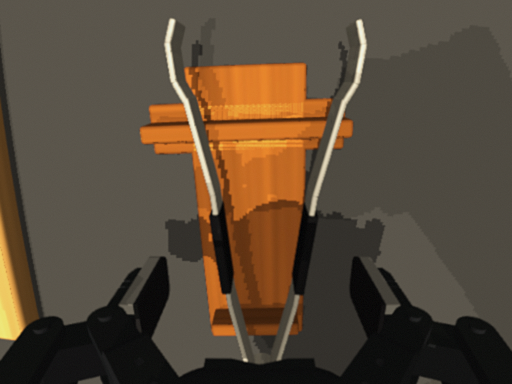

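The view is symmetric: the pads at (220,255) and (305,255) centre between the fingers at x≈260. I'll go down and close to just under the open width.

Request:
send_rows:
  steps: "-0.24 0.05 0.6 0 -1; 0 0 0.6 0 -1; 0 0 0.45 0 -1; 0 0 0 0 -1"

```text
time_s: 6.38
tool_pos: [0.5831, 0.2433, 0.0242]
eef_rot: [-3.122, -0.146, 0.02]
wrist_force: [-0.3, -0.4, 0.4]
grip_width: 0.0854
```

```bash
python3 go.py .580 .2415 .023 5.4
```

```text
t 6.38 pos [0.583 0.243 0.024] head 5.37 zax [-0.013  0.015 -1.   ] w 0.0854 F [-0.287 -0.436  0.444] q7 -1.8853957044880203
units [-0.129  0.061  0.049] twist -0.002965909111595266
```

Request:
send_rows:
  steps: "-0.1 0.05 0 0 -0.13; 0 0 0 0 -0.13; 0 0 0 0 -0.13; 0 0 0 0 -0.13; 0 0 0 0 -0.13"

```text
time_s: 7.0
tool_pos: [0.582, 0.2421, 0.0259]
eef_rot: [-3.121, -0.146, 0.014]
wrist_force: [0.3, 0.2, -0.7]
grip_width: 0.0481
```

```bash
python3 go.py .580 .2415 .023 5.4
```

```text
t 7.0 pos [0.582 0.242 0.026] head 5.36 zax [-0.01   0.016 -1.   ] w 0.0481 F [ 0.335  0.153 -0.737] q7 -1.884807717914671
units [-0.081  0.017  0.118] twist -0.004372536221957812
```

Request:
send_rows:
  steps: "0 0 -0.3 0 -0.13; 0 0 -0.5 0 -0.13; 0 0 -0.6 0 -0.13; 0 0 -0.6 0 -0.13; 0 0 -0.6 0 -0.13; 0 0 -0.6 0 -0.13; 0 0 -0.6 0 -0.13; 0 0 -0.6 0 -0.13; 0 0 -0.4 0 -0.13; 0 0 0 0 -0.13; 0 0 0 0 -0.13"

```text
time_s: 8.38
tool_pos: [0.5831, 0.2398, 0.1553]
eef_rot: [-3.121, -0.146, 0.013]
wrist_force: [0.1, -0.3, -1.8]
grip_width: 0.0488
```

```bash
python3 go.py
python3 - <<'E'
from rig import bot
import cv2,numpy as np
a=bot.get_image('wrist')[:,:,::-1];b=bot.get_image('scene')[:,:,::-1]
cv2.imwrite('pics/w3.png',a);cv2.imwrite('pics/s3.png',b)
cv2.imwrite('pics/s3c.png',cv2.resize(b[150:310,270:420],None,fx=3.7,fy=3.7,interpolation=cv2.INTER_CUBIC))
E
```

```text
t 8.38 pos [0.583 0.24  0.155] head 5.36 zax [-0.009  0.017 -1.   ] w 0.0488 F [ 0.129 -0.269 -1.755] q7 -1.8838464365856629
```

View pics/w3.png

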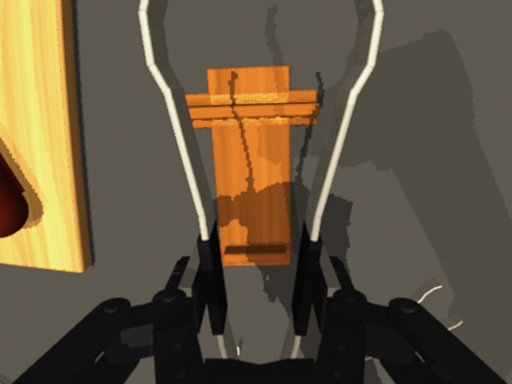

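View pics/s3c.png

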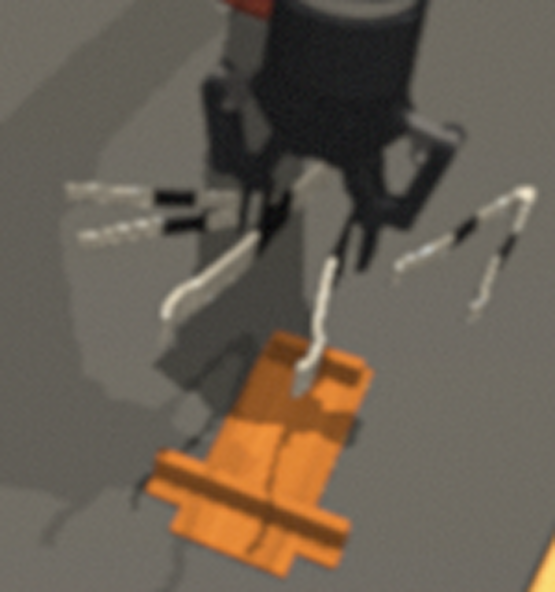

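The tongs are lifted and held open, with the pads between the fingers. I'll estimate the jaw pose (droop) from the two views.

```bash
python3 - <<'E'
from go import *
s,M,h=st()
cw=bot.camera_model('wrist');cs=bot.camera_model('scene')
G=s['tool_pos']-.011*M[:,2]
for dz in(-.04,-.02,0,.02):
  for lat in(.039,-.039):
    # jaw far end (218mm from hinge), bend, at top edge
    for x in (.085,.118):
      P=G+M[:,0]*x - M[:,1]*lat+np.array([0,0,dz+.01]);print(dz,lat,x,proj(cw,P).round(),((proj(cs,P)-[270,150])*3.7).round())
E
```

```text
t 8.47 pos [0.583 0.24  0.155] head 5.36 zax [-0.009  0.017 -1.   ] w 0.0481 F [ 0.316  0.42  -0.446] q7 -1.8838571305845038
-0.04 0.039 0.085 [176.  77.] [314. 387.]
-0.04 0.039 0.118 [171.  -3.] [292. 427.]
-0.04 -0.039 0.085 [347.  77.] [173. 334.]
-0.04 -0.039 0.118 [353.  -3.] [148. 372.]
-0.02 0.039 0.085 [163.  76.] [320. 358.]
-0.02 0.039 0.118 [156. -16.] [298. 398.]
-0.02 -0.039 0.085 [360.  76.] [177. 307.]
-0.02 -0.039 0.118 [366. -16.] [152. 343.]
0 0.039 0.085 [145.  76.] [327. 329.]
0 0.039 0.118 [136. -34.] [305. 369.]
0 -0.039 0.085 [376.  76.] [181. 278.]
0 -0.039 0.118 [385. -34.] [156. 314.]
0.02 0.039 0.085 [120.  74.] [334. 299.]
0.02 0.039 0.118 [107. -59.] [312. 338.]
0.02 -0.039 0.085 [399.  74.] [186. 248.]
0.02 -0.039 0.118 [412. -59.] [160. 284.]
```

Request:
send_rows:
  steps: "0 0 0 0.3 -0.13; 0 0 0 0.45 -0.13; 0 0 0 0.45 -0.13; 0 0 0 0.45 -0.13; 0 0 0 0.29 -0.13; 0 0.3 0 0 -0.13; 0 0.6 0 0 -0.13; 0 0.8 0 0 -0.13; 0 0.8 0 0 -0.13; 0 0.8 0 0 -0.13; 0 0.8 0 0 -0.13; 0 0.8 0 0 -0.13; 0 0.8 0 0 -0.13; 0 0.8 0 0 -0.13; 0 0.8 0 0 -0.13; 0 0.8 0 0 -0.13; 0 0.8 0 0 -0.13; 0 0.8 0 0 -0.13; 0 0.8 0 0 -0.13"

```text
time_s: 10.85
tool_pos: [0.5098, -0.034, 0.1487]
eef_rot: [-3.106, 0.399, 0.028]
wrist_force: [-0.7, 0.4, -1.7]
grip_width: 0.0484
```

```bash
python3 go.py .507 -.1173 .155 -14
```

```text
t 10.85 pos [ 0.51  -0.034  0.149] head -14.64 zax [-0.016  0.012 -1.   ] w 0.0484 F [-0.662  0.402 -1.736] q7 -1.7268477379194873
units [ 0.729  3.249 -0.288] twist -0.06412402412773907
```

Request:
send_rows:
  steps: "0.2 0.8 -0.1 -0.06 -0.13; 0.2 0.7 0 0 -0.13; 0.15 0.6 0 0 -0.13; 0.15 0.4 0 0 -0.13; 0 0.2 0 0 -0.13; 0 0 0 0 -0.13; 0 0 0 0 -0.13"

```text
time_s: 11.72
tool_pos: [0.5086, -0.109, 0.1504]
eef_rot: [-3.107, 0.384, 0.028]
wrist_force: [0.8, 0.5, -0.9]
grip_width: 0.0485
```

```bash
python3 go.py .507 -.1173 .155 -14
python3 - <<'E'
from rig import bot
import cv2,numpy as np
cm=bot.camera_model('wrist');import pickle;pickle.dump(cm,open('cm4.pkl','wb'))
a=bot.get_image('wrist')[:,:,::-1];b=bot.get_image('scene')[:,:,::-1];c=bot.get_image('top')[:,:,::-1]
cv2.imwrite('pics/w4.png',a);cv2.imwrite('pics/s4.png',b);cv2.imwrite('pics/t4.png',c)
cv2.imwrite('pics/s4c.png',cv2.resize(b[100:250,150:300],None,fx=4,fy=4,interpolation=cv2.INTER_CUBIC))
cv2.imwrite('pics/t4c.png',cv2.resize(c[110:260,240:390],None,fx=4,fy=4,interpolation=cv2.INTER_CUBIC))
E
```

```text
t 11.72 pos [ 0.509 -0.109  0.15 ] head -14.09 zax [-0.016  0.012 -1.   ] w 0.0485 F [ 0.777  0.546 -0.852] q7 -1.5808039311806987
units [ 0.014  0.337 -0.188] twist -0.008611371293251934
```

View pics/w4.png

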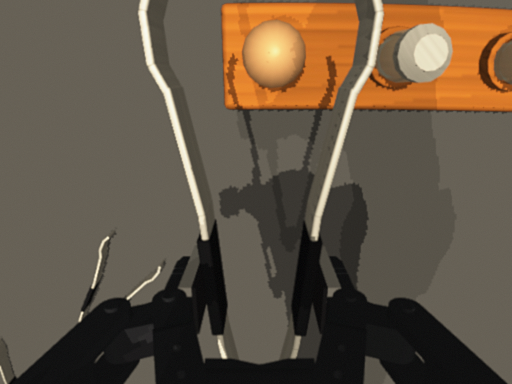

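View pics/s4c.png

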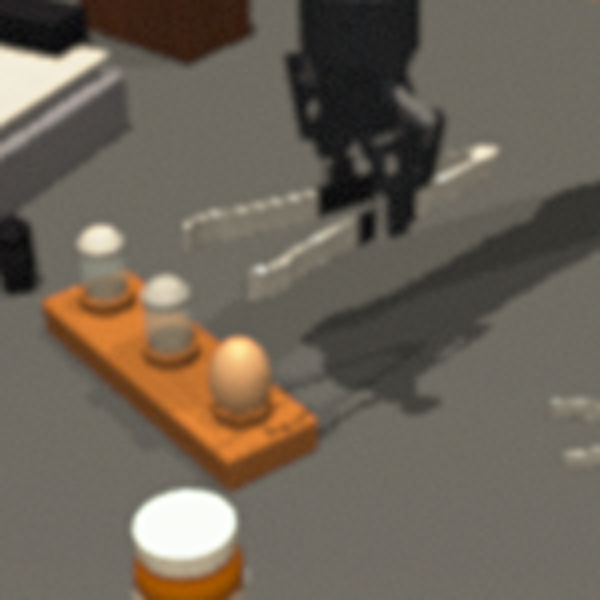

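View pics/t4c.png

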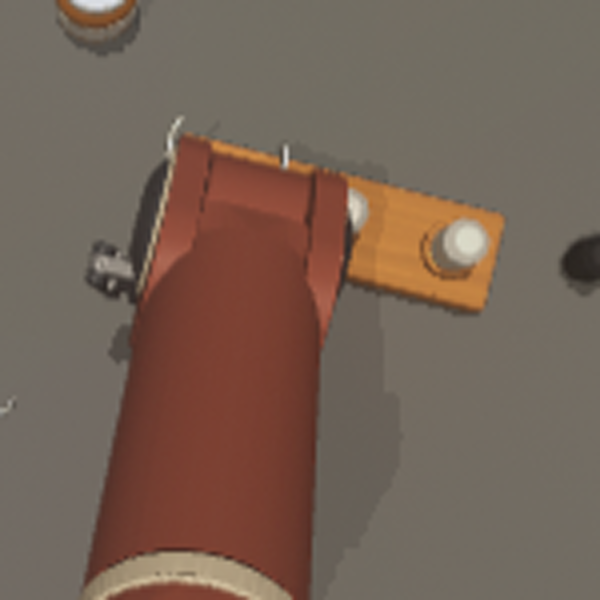

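The wrist view shows the egg at (274,55) between the jaw arms, with the neighbouring shaker at (425,50) outside the right jaw. In the top view the jaw tips are at crop (178,122) and (286,155). I'll compute the offsets.

```bash
python3 - <<'E'
from go import *
s,M,h=st()
import pickle
cw=pickle.load(open('cm4.pkl','rb'));ct=bot.camera_model('top');cs=bot.camera_model('scene')
im=cv2.imread('pics/w4.png');hsv=cv2.cvtColor(im,cv2.COLOR_BGR2HSV)
print(hsv[55,274],hsv[20,330],hsv[100,300])
e=onz(cw,274,54,.062);print('egg wrist',e)
E=(e+[.602,-.141,.062])/2; E[2]=.056
T=lambda u,v,z:onz(ct,(u+.5)/4+239.5,(v+.5)/4+109.5,z)
a=T(178,122,.167);b=T(286,150,.167);print('tips',a,b,(a+b)/2,np.linalg.norm(a-b))
tip=(a+b)/2
print('tip in tool',M.T@(tip-s['tool_pos']),'egg in tool',M.T@(E-s['tool_pos']))
# scene: tips top edge crop (258,268),(187,222); hinge (485,152)
S=lambda u,v:((u+.5)/4+149.5,(v+.5)/4+99.5)
for uv,P in((S(255,270),(178,122)),(S(186,224),(286,150))):
    X,r=tri(cs,uv,ct,((P[0]+.5)/4+239.5,(P[1]+.5)/4+109.5));print('tri tip',X,r,M.T@(X-s['tool_pos']))
for z in(.15,.16,.17):print('hinge on',z,M.T@(onz(cs,*S(487,152),z)-s['tool_pos']))
E
```

```text
t 11.88 pos [ 0.509 -0.109  0.15 ] head -14.09 zax [-0.016  0.012 -1.   ] w 0.0483 F [ 0.446  0.722 -1.557] q7 -1.580769573116571
[ 24  98 247] [ 13 209 203] [ 13 205 216]
egg wrist [ 0.602 -0.142  0.062]
tips [ 0.626 -0.101  0.167] [ 0.609 -0.172  0.167] [ 0.618 -0.137  0.167] 0.0730404433367366
tip in tool [ 0.112  0.    -0.019] egg in tool [0.1   0.009 0.092]
tri tip [ 0.626 -0.101  0.168] 3.160361483628434e-05 [ 0.112 -0.036 -0.02 ]
tri tip [ 0.609 -0.173  0.167] 0.0013331994247774864 [ 0.113  0.037 -0.019]
hinge on 0.15 [-0.125  0.017  0.003]
hinge on 0.16 [-0.111  0.003 -0.007]
hinge on 0.17 [-0.098 -0.012 -0.018]
```

Request:
send_rows:
  steps: "0.03 0.35 0 0 -0.13; 0 0 0 0 -0.13; 0 0 0.4 0 -0.13; 0 0 0.6 0 -0.13; 0 0 0.3 0 -0.13; 0 0 0 0 -0.13"

```text
time_s: 12.62
tool_pos: [0.5064, -0.1174, 0.1156]
eef_rot: [-3.108, 0.383, 0.029]
wrist_force: [0.2, 0.3, -1.2]
grip_width: 0.0484
```

```bash
python3 go.py .508 -.118 .052 -14
python3 - <<'E'
from rig import bot
import cv2,numpy as np
a=bot.get_image('wrist')[:,:,::-1];
cv2.imwrite('pics/w5.png',a)
E
```

```text
t 12.62 pos [ 0.506 -0.117  0.116] head -14.04 zax [-0.017  0.013 -1.   ] w 0.0484 F [ 0.178  0.281 -1.155] q7 -1.5587787063153515
units [0.117 0.027 2.543] twist -0.004045335160551033
```

View pics/w5.png

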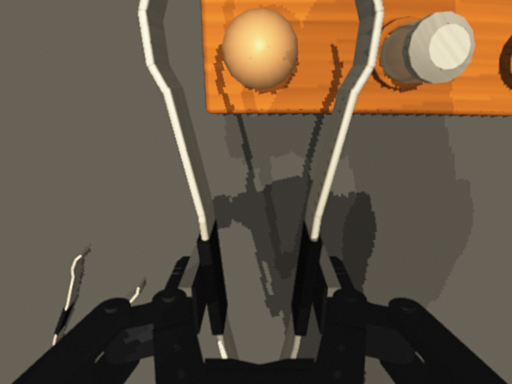

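The egg at x≈260 is centred between the jaw arms (145 and 380). I'll go down, with a small forward correction.

Request:
send_rows:
  steps: "0.1 0.02 0.5 0 -0.13; 0.05 0 0.5 0 -0.13; 0 0 0.5 0 -0.13; 0 0 0.5 0 -0.13; 0 0 0.3 0 -0.13; 0 0 0 0 -0.13"

```text
time_s: 13.42
tool_pos: [0.5098, -0.1182, 0.0543]
eef_rot: [-3.108, 0.383, 0.027]
wrist_force: [-0.3, 0.1, -1.3]
grip_width: 0.0483
```

```bash
python3 go.py .508 -.118 .052 -14
python3 - <<'E'
from rig import bot
import cv2,numpy as np
a=bot.get_image('wrist')[:,:,::-1];b=bot.get_image('scene')[:,:,::-1]
cv2.imwrite('pics/w6.png',a)
cv2.imwrite('pics/s6c.png',cv2.resize(b[120:230,150:280],None,fx=5,fy=5,interpolation=cv2.INTER_CUBIC))
E
```

```text
t 13.43 pos [ 0.51  -0.118  0.054] head -14.03 zax [-0.016  0.012 -1.   ] w 0.0483 F [-0.34   0.133 -1.336] q7 -1.549513109772019
units [-0.071  0.011  0.092] twist -0.002938691256456316
```

View pics/w6.png

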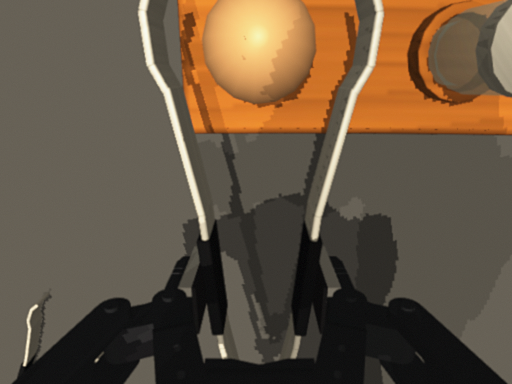

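View pics/s6c.png

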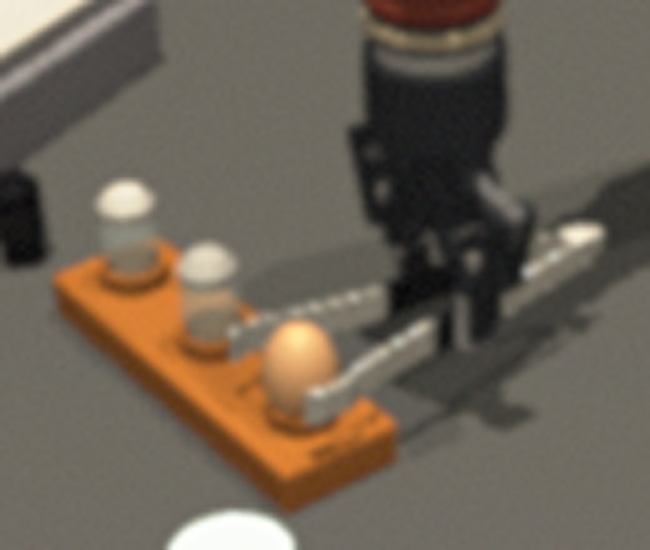

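The jaws straddle the egg clear of the shaker. I'll close gradually.

Request:
send_rows:
  steps: "-0.06 0 0.04 0 -0.05; 0 0 0 0 0.05; 0 0 0 0 0.12; 0 0 0 0 0.2; 0 0 0 0 0.26; 0 0 0 0 0.32; 0 0 0 0 0.4; 0 0 0 0 0.4; 0 0 0 0 0.4"

```text
time_s: 14.65
tool_pos: [0.5098, -0.1179, 0.0555]
eef_rot: [-3.108, 0.382, 0.02]
wrist_force: [-0.7, -0.1, -0.9]
grip_width: 0.0296
```

```bash
python3 go.py .508 -.118 .052 -14
python3 - <<'E'
from rig import bot
import cv2,numpy as np
a=bot.get_image('wrist')[:,:,::-1];b=bot.get_image('scene')[:,:,::-1]
cv2.imwrite('pics/w7.png',a)
cv2.imwrite('pics/s7c.png',cv2.resize(b[120:230,150:280],None,fx=5,fy=5,interpolation=cv2.INTER_CUBIC))
E
```

```text
t 14.65 pos [ 0.51  -0.118  0.056] head -14.01 zax [-0.011  0.012 -1.   ] w 0.0296 F [-0.67  -0.056 -0.911] q7 -1.549307951052527
units [-0.068  0.022  0.142] twist -0.0006068346039311834
```

View pics/w7.png

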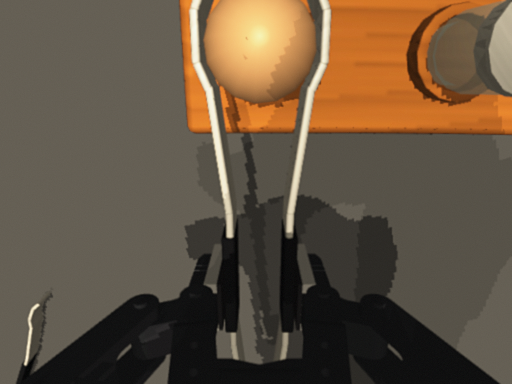

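View pics/s7c.png

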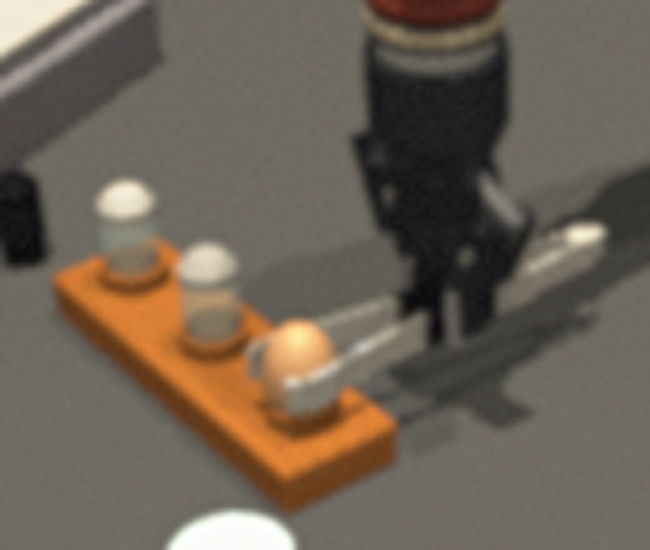

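The jaws are closed around the egg at mid-height, and the width has stalled at 29.6 mm against a command of 25.5 mm, so they are on it. I'll press more and then lift.

Request:
send_rows:
  steps: "0 0 0 0 0.55; 0 0 0 0 0.7; 0 0 0 0 0.7; 0 0 0 0 0.7; 0 0 0 0 0.7"

```text
time_s: 15.38
tool_pos: [0.5098, -0.1179, 0.0555]
eef_rot: [-3.108, 0.382, 0.02]
wrist_force: [0.1, 0.0, -0.8]
grip_width: 0.0301
```

```bash
python3 go.py
```

```text
t 15.38 pos [ 0.51  -0.118  0.056] head -14.0 zax [-0.011  0.012 -1.   ] w 0.0301 F [ 0.055  0.029 -0.774] q7 -1.5493174547636928
```

Request:
send_rows:
  steps: "0 0 -0.2 0 0.7; 0 0 -0.3 0 0.7; 0 0 -0.4 0 0.7; 0 0 -0.4 0 0.7; 0 0 -0.4 0 0.7; 0 0 -0.4 0 0.7; 0 0 -0.4 0 0.7; 0 0 0 0 0.7"

```text
time_s: 16.38
tool_pos: [0.5104, -0.1189, 0.1231]
eef_rot: [-3.108, 0.383, 0.019]
wrist_force: [0.4, -0.1, -0.7]
grip_width: 0.0301
```

```bash
python3 go.py
python3 - <<'E'
from rig import bot
import cv2,numpy as np
b=bot.get_image('scene')[:,:,::-1]
cv2.imwrite('pics/s8c.png',cv2.resize(b[90:230,140:290],None,fx=4,fy=4,interpolation=cv2.INTER_CUBIC))
E
```

```text
t 16.38 pos [ 0.51  -0.119  0.123] head -14.04 zax [-0.011  0.011 -1.   ] w 0.0301 F [ 0.423 -0.105 -0.73 ] q7 -1.5581561455381625
```

View pics/s8c.png

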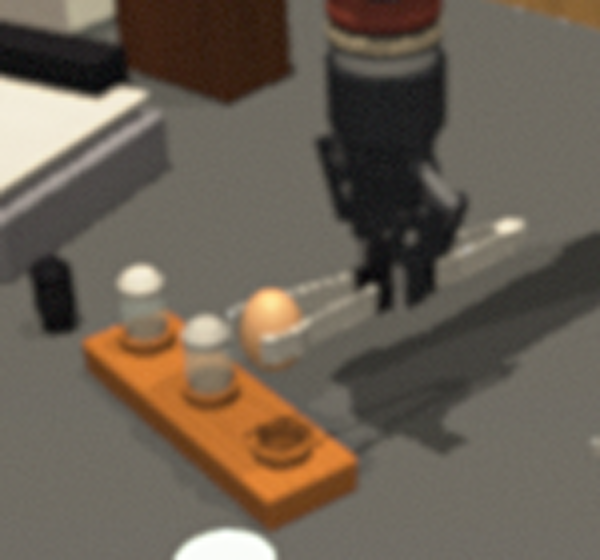

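The egg is out of its well, held upright in the jaws, and both shakers are standing. I'll continue up.

Request:
send_rows:
  steps: "0 0 -0.3 0 0.7; 0 0 -0.4 0 0.7; 0 0 -0.5 0 0.7; 0 0 -0.5 0 0.7; 0 0 -0.5 0 0.7; 0 0 -0.5 0 0.7; 0 0 -0.4 0 0.7; 0 0 -0.2 0 0.7; 0 0 -0.1 0 0.7; 0 0 0 0 0.7; 0 0 0 0 0.7; 0 0 0 0 0.7; 0 0 0 0 0.7; 0 0 0 0 0.7; 0 0 0 0 0.7; 0 0 0 0 0.7"

```text
time_s: 18.42
tool_pos: [0.5098, -0.1196, 0.212]
eef_rot: [-3.108, 0.383, 0.028]
wrist_force: [-0.2, 0.0, -2.1]
grip_width: 0.03
```

```bash
python3 go.py
python3 - <<'E'
from rig import bot
import cv2,numpy as np
from h import *
b=bot.get_image('scene')[:,:,::-1];a=bot.get_image('wrist')[:,:,::-1]
cv2.imwrite('pics/w9.png',a)
cv2.imwrite('pics/s9c.png',cv2.resize(b[80:280,120:300],None,fx=3,fy=3,interpolation=cv2.INTER_CUBIC))
s=bot.observe();M=R.from_rotvec(s['eef_rot']).as_matrix()
for z in (.18,.2,.22):
    P=s['tool_pos']+M[:,0]*.097;P[2]=z;print(z,(proj(bot.camera_model('scene'),P)-[120,80])*3)
print(s['qd'])
E
```

```text
t 18.43 pos [ 0.51  -0.12   0.212] head -14.04 zax [-0.016  0.012 -1.   ] w 0.03 F [-0.233  0.03  -2.133] q7 -1.5704288260714685
0.18 [258.922017   221.76143058]
0.2 [257.45281029 200.42154182]
0.22 [255.94558399 178.54392642]
[-4.37879272e-04 -2.58914385e-05 -6.21328472e-04 -1.95650526e-03
 -1.75327176e-03  1.04015434e-03  1.25992774e-03]
```

View pics/s9c.png

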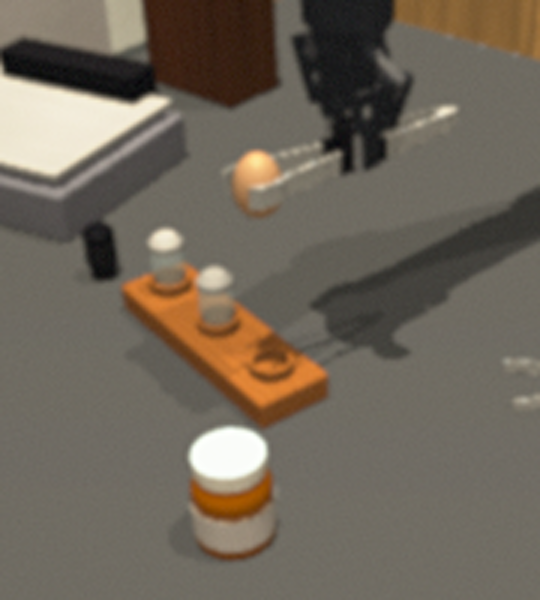

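View pics/w9.png

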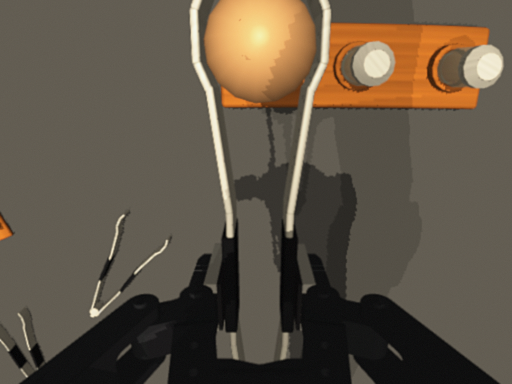

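The egg is held in the jaws at crop (257,185), which puts its centre at z≈0.21. The shakers and the jar stand upright, and the joint speeds are close to zero. I'll hand in now.

```bash
python3 - <<'E'
from rig import bot
print(bot.sign_off()); s=bot.observe(); print(s['time_s'],s['grip_width'],s['tool_pos'])
E
```

```text
the job is handed in; nothing more can be done
None
the job is handed in; nothing more can be done
```

I picked up the large tongs from their rest, closed them on the egg in its well, lifted it straight out and handed the job in at about 18.5 s of the 43 s allowed. The hand-in reports no verdict, so I can't confirm the run passed.

**Last checks before hand-in:**
- **Egg height:** its centre was about 0.21 m above the counter, estimated from the scene view. The egg was upright between both jaws.
- **Grip:** the finger opening held at 30 mm with the gripper commanded to close further, so the jaws were pressing on the egg.
- **Stillness:** joint speeds were near zero.
- **Bystanders:** both shakers and the jar were standing, and nothing had been knocked over.

**Not measured or slightly off:**
- **Jaw force:** I inferred it from the stalled grip; I could not read it directly.
- **Opening on the egg:** it settled at 30 mm, where the notes suggest about 32 mm.
- **Jaw position:** two estimates of it along the tongs differed by about 4 mm, with no visible effect on the grip.
- **Tool tilt:** the tool leaned about 1° from vertical, which I left uncorrected.

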